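# Zero the centring probe and hold it in the edger's chuck bore

## Robot

A 6-joint arm with a two-finger parallel gripper is mounted at the origin on the work surface. World frame = base frame: x ahead of the robot, y to its left, z up, the work surface at z = 0. Lengths are in mm, angles in rad, forces in N, time in s.
With the tool pointing down it reaches from about 300 to 775 mm from the base axis. Payload 14.6 kg.
Tool frame: the origin (TCP) lies at the very end of the fingers, on their centre line; the grasp point (between the pads) lies 19 mm behind it; z points along the fingers, y is the line along which they close (so a half turn about z gives the same grasp; the last joint's range is limited). The gripper opens to 94 mm and grips with 3 to 60 N. Pads are 16 mm wide; open, the fingers measure 119 mm over their backs; the gripper's body (75 mm by 177 mm) begins 78 mm behind the grasp point.
Start: joints at [1.241, 0.3, 1.521, -0, 1.321, -0.067], TCP at [142.88, 531.107, 205.446] pointing down, gripper open.
Joint ranges: [-3.03, 3.03], [-0.79, 2.21], [0.23, 2.52], [-1.04, 4.18], [0, 3.07], [-2.55, 2.55]. Speed limits (rad/s): [2.22, 2.22, 2.57, 3.14, 3.14, 3.14].

## Interface

Orientations are given as [roll, pitch, yaw] about the fixed x, y, z axes, in that order (R = Rz(yaw) Ry(pitch) Rx(roll)).
In Python, from cell import read_state, viewer, manip, models gives the robot as it stands.
- The arm moves only by the tool carry_out, never from a script. Its argument "deltas" is a list of rows, each an object with "dp": the shift along the tool's x, y, z in mm, a list of three; "roll": the turn about the tool's z in degrees; "gripper": the opening, from -1 (shut) to 1 (fully open), so that 0 is half open. In form: [{"dp": [tx, ty, tz], "roll": roll, "gripper": gripper}, ...]. A call has 1 to 12 rows; each row is the pose to reach, as a shift and turn from the pose commanded when the call began, along the tool's axes at that moment; what a row does not reach only later rows make up. A row lasts 1/12 s, in which the tool goes at most 41.7 mm and 7.16 degrees, less where a joint would pass 70% of its speed; a pose out of reach is approached as far as the arm can. A call with a gripper value outside its range is refused whole. The fingers move at their own pace and stop on an object; "newtons" is the grip in N (left out, the last holds). Time passes only in rows, so rows that repeat a pose let the fingers close. It gives the time, the measured TCP pose, the force, the opening and the grip force at its end, in the units of the state.
- read_state(): the state, without advancing time (a new reading comes with each control period).
- viewer.camera(name): name is "scene" or "top" or "wrist"; returns the picture (480x640x3 uint8, red, green, blue); there is no depth.
- viewer.camera_params(name): a dict with "fovy" (degrees; the focal length in pixels is half the picture's height over the tangent of half this angle, whatever the lens; pixels are square), "cx", "cy" (the principal point, pixels), "eye" and "attitude" of the camera in the world; the wrist camera has in their place "T_tool_cam" (4x4, takes a point from camera to tool coordinates, whose origin is the TCP and whose axes are the flange's). Camera axes: x right, y up, looking along -z (the intrinsics and any distortion apply to the point x, -y, -z); pixel columns grow to the right and rows downward; lengths in mm; the calibration is good to about 2 mm. A picture is of the moment at which its call begins: read the wrist's pose just before it. camera_params takes no time and is no camera call.
- manip.sign_off(): hands the job in; it is judged then, once.
Trained networks look in the newest picture that a camera, given by its name, has taken for a name from the list of things; names that differ only in an ending like _2 or _b are one class to them, and where a whole thing is asked for, a point or a joint stands for the part that bears it (a point fixed in the world has none). Each returns a list of dicts, best first, with "p" (0 to 1); they miss things now and then, are a little off and sometimes report something else, mostly with a low value. They report only what shows in the picture. A call takes as long as a camera call. They do not tell look-alikes from the thing itself.
- models.cut_out(camera, label): "region" (480x640 bool, what is visible of it) and "box" ([left, top, right, bottom] in pixels, round what is visible of it).
The state is a dict: "clock": time; "joints": joint angles; "qd": joint speeds; "effort": joint torques, N m; "eef_pos": TCP position; "eef_rot": TCP orientation; "wrist_force": force on the tool from outside, world axes, zero at the start; "moment": the same for the moment, N m; "finger_gap": finger opening in mm; "finger_force": force on a finger pad.
Only numpy, scipy, OpenCV 4.12 (cv2) and the standard library are available. Lean on these libraries where they do the work, as an engineer would, in place of code of your own. Each camera call takes 0.05 s, during which the arm holds its last target. There are 200 camera calls.

## Task

Take the centring probe out of its stand and zero it by pressing the tip of its rod down on the sprung pad of the zero setter until the pad is fully depressed. Then lower the rod upright through the guide hole of the edger's bayonet chuck, never letting the probe touch the edger, until the tip stands about 20 mm out below the chuck arm, and finish still holding it there, centred and still, for the reading. Leave the spectacle frame, sanding cone, caliper and loose lens block where they are.

Things in the scene. Friction and masses are not known exactly. Their poses are not given: they have to be found in the camera images.
- probe_grip (a point): Centre of the loose probe (60 to 130 g): half-way up its handle, on the axis, z up along the rod, alike at every yaw. Black ribbed round handle 24 mm in diameter, 50 mm long; under it an aluminium collar 30 mm in diameter, 5 mm thick; under that a steel rod 8 mm in diameter, 80 mm long. The point is 30 mm above the collar's underside, 110 mm above the rod's tip.
- probe_tip (a point): Lower end of the probe's rod, on its axis, 110 mm below probe_grip; same axes. At the start it is inside the stand, 15 mm above the table.
- stand: Fixed dark grey block 60 x 60 mm, 95 mm high, with an upright 12 mm hole through its centre in which the probe's rod stands loosely, the collar resting on the block's top. Origin at the centre of the underside, on the table; z up. The probe comes out straight upwards.
- pad_top (a point): Centre of the top face of the zero setter's sprung pad, z up. The setter is a fixed round aluminium puck, 56 mm in diameter at the foot, 46 mm above, 26 mm high. Its round steel pad, 34 mm in diameter, stands out 10 mm: its top is 36 mm above the table when free, 30 mm when fully depressed.
- pad (a joint): How far the sprung pad is pressed down, m: 0 free, 0.006 fully depressed. The spring takes about 2 N to begin and 8 N to be fully down; the pad comes up again when let go.
- chuck_mouth (a point): Centre of the upper mouth of the guide hole, in the top face of the edger's bayonet chuck, 118 mm above the table, on the hole's upright axis; z up, +y to the housing. The chuck is a steel ring 52 mm in diameter, 18 mm high, with a 24 mm bore, on the edger's arm; the hole goes on through the arm below it, 15 mm thick, with a diameter of 20 mm.
- guide_bottom (a point): Centre of the lower mouth of the guide hole, in the underside of the chuck arm, 33 mm below chuck_mouth and 85 mm above the table; same axes. At the end the rod's tip belongs 20 mm below this point.
- edger: Fixed lens edger. Origin on the table under the hole's axis, z up, +y to its housing: a beige box 280 x 280 mm, 200 mm high, whose near side is 105 mm from the axis. From it a level aluminium arm, 70 mm wide and 85 to 100 mm above the table, carries the chuck and ends 35 mm past the axis in -y. Under the arm is open space down to a base tray 12 mm thick.
- frame: Bystander: blue acetate spectacle frame 140 mm wide (along its y) and 155 mm long, temples open to its +x, 48 mm high, loose. Origin on the table under the bridge.
- cone: Bystander: grey rubber sanding cone, 42 mm wide at the foot, 62 mm high, loose. Origin at the centre of its underside.
- caliper: Bystander: steel lens caliper lying flat, bar 16 x 120 mm along its y, jaws 50 mm to its +x, round dial, 17 mm high, loose. Origin under the dial's centre.
- lens_block: Bystander: red plastic lens block, 28 mm in diameter, 18 mm high, loose. Origin at the centre of its underside.
There are look-alikes about, which are no part of the job. Of the things that look like the part that bears probe_grip, the middle-sized one is meant.

How it is judged (in metres and radians):
On the way, in this order (a step that is already met when the one before it is completed fails the run):
1. the probe's tip presses the sprung pad fully down (value of joint pad above 0.005 m and distance between probe_tip and pad_top below 0.0165 m and angle between probe_tip's own z axis and vertical below 0.15 rad), for 0.2 s.
2. the rod has been lowered through the guide hole (z of probe_tip in the frame of guide_bottom below -0.008 m and horizontal distance between probe_tip and guide_bottom below 0.006 m), for 0.1 s.
At the end, for the whole second after the job is handed in: The gripper holds the probe upright (within 4 degrees) and still in the guide hole, its tip 10 to 30 mm below the chuck arm's underside and within 4 mm of the hole's axis, the probe touching nothing of the edger; the pad is up again and the bystanders are within 20 mm of where they stood (z of probe_tip in the frame of guide_bottom between -0.03 and -0.01 m and horizontal distance between probe_tip and guide_bottom below 0.004 m and angle between probe_tip's own z axis and vertical below 0.07 rad and contact force between the fingers and probe above 1 N and contact force between probe and edger below 0.1 N and linear speed of probe below 0.02 m/s and value of joint pad below 0.001 m and distance of each of frame, cone, caliper, lens_block from where it was at the start of the episode below 0.02 m); the arm keeps its last pose, push and grip.
It fails at once if the probe touches the edger (contact force between probe and edger above 0.2 N).
It fails at once if a bystander is pushed more than 20 mm (distance of any of frame, cone, caliper, lens_block from where it was at the start of the episode above 0.02 m).
It also fails if it takes over 64 s, if anything falls off the work surface, if the arm or the gripper's body presses on something with over 40 N, if the wrist force passes 120 N, or if a joint passes its speed limit or range.

## Working session

There is one attempt and no reset: what is moved stays moved. The work goes in short steps, Python scripts to look and compute and a tool call to move; the robot and the scene stay as the last step left them, time stands still between calls to the robot, and variables do not carry over. Pictures are saved under pics/ and viewed, at most 10 in all, crops included, and the job is handed in when it is done.

Besides the shell and the picture viewer there is one more tool, called after "Emit:" as a command line: name --argument value ..., lists and objects as JSON in quotes. carry_out: Moves the arm, as the interface text tells. Its arguments: {"type":"object","properties":{"deltas":{"type":"array"},"newtons":{"type":"number"}},"required":["deltas"]}

```bash
mkdir -p pics; ls; cat > h.py <<'E'
import numpy as np, cv2
from cell import read_state, viewer, manip, models
from scipy.spatial.transform import Rotation as R
E
python3 - <<'E'
from h import *
s=read_state();print(s)
for c in("scene","top","wrist"):
    print(c,viewer.camera_params(c))
a=viewer.camera("scene");b=viewer.camera("top");
cv2.imwrite("pics/s.png",a[:,:,::-1]);cv2.imwrite("pics/t.png",b[:,:,::-1])
for c in("scene","top"):
  for n in("probe_grip","stand","pad","edger","frame","cone","caliper","lens_block"):
    try: print(c,n,[(round(d["p"],2),[int(v) for v in d["box"]]) for d in models.cut_out(c,n)])
    except Exception as e: print(c,n,e)
E
```

```text
pics
{'clock': 0.0, 'joints': array([ 1.24140064e+00,  3.00472374e-01,  1.52159540e+00, -4.22610339e-05,
        1.32069485e+00, -6.65874332e-02]), 'qd': array([-0.00058415,  0.00019339, -0.00244893,  0.0004374 , -0.00137419,
       -0.00038879]), 'effort': array([ 1.99947266e-03, -5.31803834e+01, -3.52736521e+01,  7.09479419e-02,
        2.43659428e-02, -8.04113120e-05]), 'eef_pos': array([142.80618712, 530.8587801 , 204.87957309]), 'eef_rot': array([-3.14042255e+00, -3.70048407e-05,  2.87879487e+00]), 'wrist_force': array([ 0.29633695, -0.13560747, -0.40051098]), 'moment': array([0.04581358, 0.01029532, 0.00525642]), 'finger_force': 0.0, 'finger_gap': 94.23421004201754}
scene {'fovy': 42.05741896993393, 'cx': 304.49401565020463, 'cy': 236.37000066927678, 'eye': array([1209.60090477,  -56.30820451,  903.18282109]), 'attitude': array([0.68495756, 0.00421097, 1.57498728])}
top {'fovy': 44.64219198225527, 'cx': 323.48709260873215, 'cy': 236.0497544958709, 'eye': array([ 434.37511079,  -64.10988436, 1056.89774488]), 'attitude': array([ 0.13136793,  0.02910287, -1.59500453])}
wrist {'fov
[... 627 characters left out ...]
, [281, 248, 300, 268])]
scene edger []
scene frame [(0.56, [109, 333, 221, 444])]
scene cone [(0.56, [330, 358, 356, 394])]
scene caliper [(0.82, [303, 178, 361, 213])]
scene lens_block [(0.63, [275, 215, 286, 229])]
top probe_grip [(0.65, [483, 239, 529, 274]), (0.53, [442, 262, 463, 282]), (0.53, [394, 251, 405, 268]), (0.15, [281, 326, 345, 366])]
top stand [(0.78, [418, 258, 468, 296])]
top pad [(0.87, [344, 240, 361, 260]), (0.72, [419, 254, 467, 296])]
top edger [(0.6, [0, 147, 293, 371]), (0.17, [278, 325, 345, 367])]
top frame [(0.86, [409, 75, 496, 164])]
top cone [(0.66, [294, 125, 310, 144])]
top caliper [(0.73, [279, 324, 342, 368])]
top lens_block [(0.48, [359, 302, 374, 314])]
```

View pics/s.png

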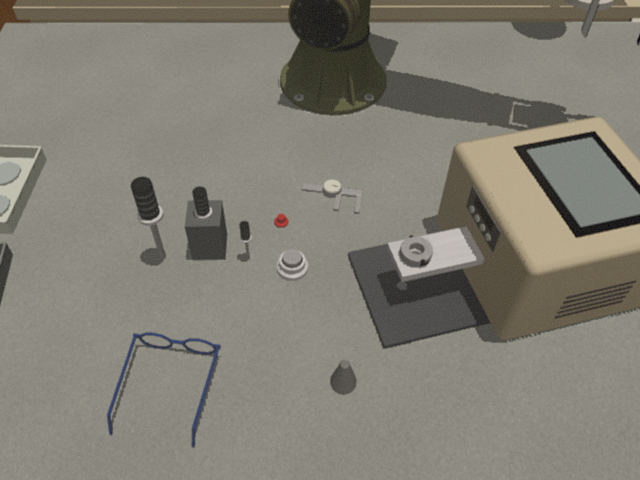

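View pics/t.png

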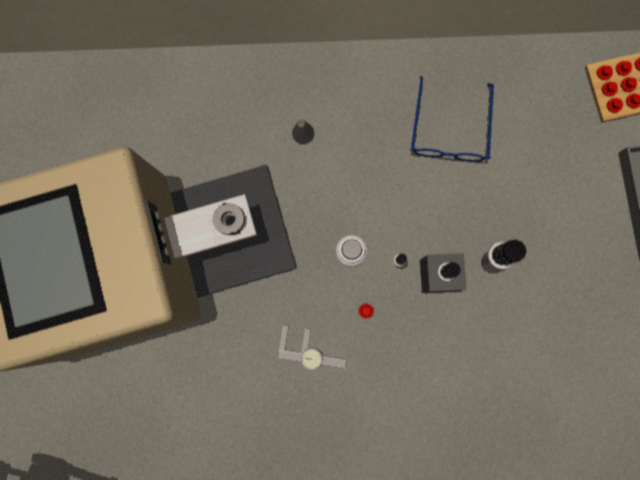

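Candidates for the probe are the large one at scene (148,200) / top (508,250), the one in the stand at scene (201,200) / top (450,270), and the small one at scene (245,232) / top (400,260). By size the middle one is the one in the stand. The pad is at scene (292,258) / top (351,250), and the chuck at scene (416,250) / top (229,219).

```bash
cat >> h.py <<'E'
def cam(name,s=None):
    p=viewer.camera_params(name); f=240/np.tan(np.radians(p["fovy"])/2)
    if name=="wrist":
        T=p["T_tool_cam"]; Rt=R.from_euler("xyz",s["eef_rot"]).as_matrix()
        Rc=Rt@T[:3,:3]; e=Rt@T[:3,3]+s["eef_pos"]
    else: Rc=R.from_euler("xyz",p["attitude"]).as_matrix(); e=np.array(p["eye"])
    return f,p["cx"],p["cy"],e,Rc
def ray(c,uv):
    f,cx,cy,e,Rc=c; d=Rc@np.array([(uv[0]-cx)/f,-(uv[1]-cy)/f,-1]); return e,d/np.linalg.norm(d)
def proj(c,P):
    f,cx,cy,e,Rc=c; q=(np.atleast_2d(P)-e)@Rc; return np.c_[cx-f*q[:,0]/q[:,2],cy+f*q[:,1]/q[:,2]]
def tri(rs):
    A=0;b=0
    for e,d in rs: M=np.eye(3)-np.outer(d,d);A=A+M;b=b+M@e
    X=np.linalg.solve(A,b); return X,[round(float(np.linalg.norm((np.eye(3)-np.outer(d,d))@(X-e))),1) for e,d in rs]
def atz(c,uv,z):
    e,d=ray(c,uv); return e+d*(z-e[2])/d[2]
E
python3 - <<'E'
from h import *
S=cam("scene");T=cam("top")
pts=dict(pad=((291,257),(351.5,249.5)),chuck=((416,250),(229,219)),
 big=((142,183),(517,249)),small=((244.5,226),(402,258)),lens=((281,221),(366.5,310)),probetop=((200,190),(453,268)))
for k,(a,b) in pts.items(): 
    X,r=tri([ray(S,a),ray(T,b)]); print(k,X.round(1),r)
a=cv2.imread("pics/s.png")[170:300,110:310];b=cv2.imread("pics/t.png")[190:310,180:540]
a2=cv2.imread("pics/s.png")[215:300,360:490]
o=np.zeros((600,800,3),np.uint8)
a=cv2.resize(a,None,fx=2.2,fy=2.2,interpolation=3);b=cv2.resize(b,None,fx=2.2,fy=2.2,interpolation=3);a2=cv2.resize(a2,None,fx=2.6,fy=2.6,interpolation=3)
o[:a.shape[0],:a.shape[1]]=a;o[:a2.shape[0],450:450+a2.shape[1]]=a2;o[300:300+b.shape[0],:b.shape[1]]=b
cv2.imwrite("pics/c.png",o)
E
```

```text
pad [545.2 -86.4  32.6] [0.1, 0.1]
chuck [592.4 115.8 113.1] [0.8, 0.8]
big [ 521.4 -322.2  194.6] [3.4, 3.4]
small [ 522.5 -166.5   90. ] [1.5, 1.5]
lens [ 439.  -109.     5.9] [1.2, 1.2]
probetop [ 499.1 -236.7  154.5] [1.8, 1.8]
```

View pics/c.png

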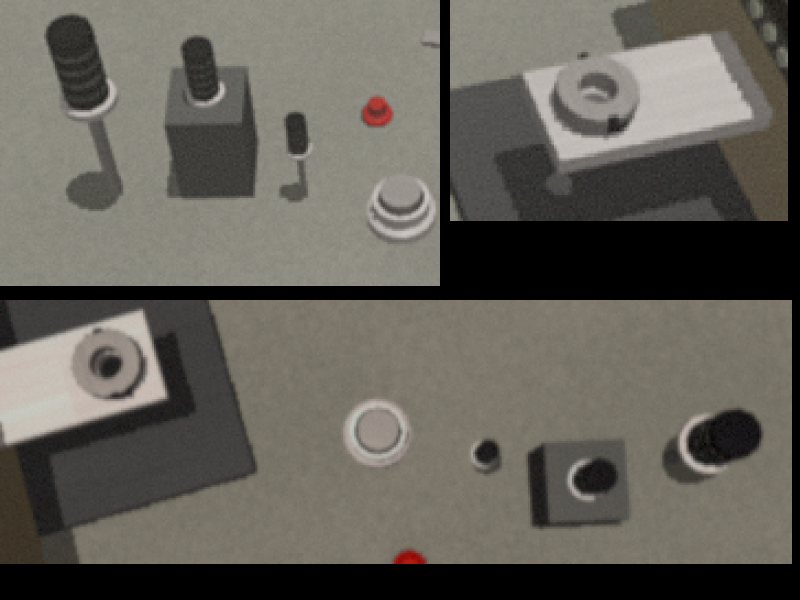

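The crop confirms the choice: the middle-sized probe is the one in the dark stand, crop (200,70). The large one (80,60) and the small one (297,130) stand free. I'll first go over the chuck for a close view.

Emit:
carry_out --deltas '[{"dp": [0, 0, -40], "roll": 0, "gripper": 1}, {"dp": [0, 0, -80], "roll": 0, "gripper": 1}, {"dp": [0, 0, -100], "roll": 7, "gripper": 1}, {"dp": [-541, -284, -100], "roll": 75, "gripper": 1}, {"dp": [-541, -284, -100], "roll": 75, "gripper": 1}, {"dp": [-541, -284, -100], "roll": 75, "gripper": 1}, {"dp": [-541, -284, -100], "roll": 75, "gripper": 1}, {"dp": [-541, -284, -100], "roll": 75, "gripper": 1}, {"dp": [-541, -284, -100], "roll": 75, "gripper": 1}, {"dp": [-541, -284, -100], "roll": 75, "gripper": 1}, {"dp": [-541, -284, -100], "roll": 75, "gripper": 1}, {"dp": [-541, -284, -100], "roll": 75, "gripper": 1}]'

```text
clock: 1.9
eef_pos: [419.4, 274.8, 305.7]
eef_rot: [3.141, -0.0, 1.625]
wrist_force: [0.6, 1.5, -0.3]
finger_gap: 94.2
finger_force: 0.0
```

```bash
cat >> h.py <<'E'
def to(P,yaw=np.pi/2,s=None):
    s=s or read_state(); M=R.from_euler("xyz",s["eef_rot"]).as_matrix()
    r=np.degrees(s["eef_rot"][2]-yaw); r=(r+180)%360-180
    print("pos",s["eef_pos"].round(1),"rot",s["eef_rot"].round(4),"t",s["clock"],"dp",(M.T@(np.array(P)-s["eef_pos"])).round(1),"roll",round(r,1))
E
python3 -c "
from h import *
to([592,116,305])"
```

```text
pos [419.4 274.8 305.7] rot [ 3.1411e+00 -2.0000e-04  1.6255e+00] t 1.9 dp [-168.   163.7    0.7] roll 3.1
```

Emit:
carry_out --deltas '[{"dp": [-168, 164, 0], "roll": 3, "gripper": 1}, {"dp": [-168, 164, 0], "roll": 3, "gripper": 1}, {"dp": [-168, 164, 0], "roll": 3, "gripper": 1}, {"dp": [-168, 164, 0], "roll": 3, "gripper": 1}, {"dp": [-168, 164, 0], "roll": 3, "gripper": 1}, {"dp": [-168, 164, 0], "roll": 3, "gripper": 1}, {"dp": [-168, 164, 0], "roll": 3, "gripper": 1}, {"dp": [-168, 164, 0], "roll": 3, "gripper": 1}]'

```text
clock: 2.57
eef_pos: [592.6, 117.9, 304.7]
eef_rot: [-3.14, 0.0, 1.577]
wrist_force: [0.2, 0.7, -0.0]
finger_gap: 93.9
finger_force: 0.0
```

```bash
python3 - <<'E'
from h import *
s=read_state(); a=viewer.camera("wrist"); cv2.imwrite("pics/w1.png",a[:,:,::-1]); np.save("w1.npy",s,allow_pickle=True)
c=cam("wrist",s); print(proj(c,[[592.4,115.8,118],[545,-86,36]]).round(0), s["qd"].round(3))
to([545,-20,300],s=s)
E
```

```text
[[315. 219.]
 [275. 369.]] [ 0.042 -0.038  0.028  0.003  0.     0.011]
pos [592.6 117.9 304.7] rot [-3.1404  0.      1.5773] t 2.5667 dp [-137.6  -48.5    4.7] roll 0.4
```

View pics/w1.png

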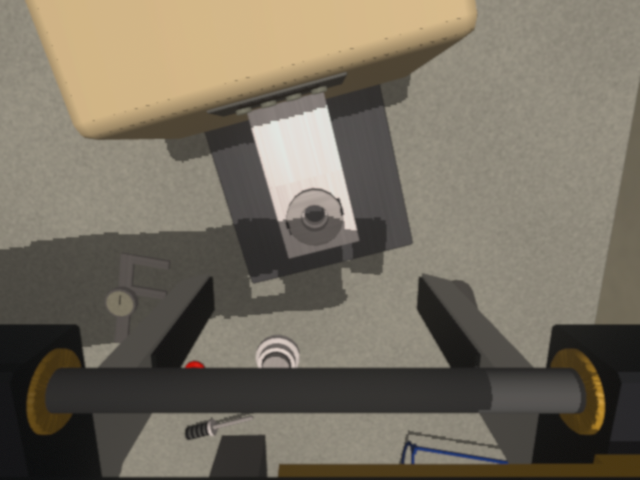

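The wrist picture shows the chuck ring at (315,216), its hole at (315,214), the pad at (277,352) partly behind the gripper, and the arm turned about 15°. Next I'll fit projected circles to all the views.

```bash
cat >> h.py <<'E'
def cfit(img,c,xy,z,radii,span=7):
    """grid search of the circle centre (given z) with most signed gradient along projected normals"""
    g=cv2.GaussianBlur(cv2.cvtColor(img,cv2.COLOR_RGB2GRAY).astype(np.float32),(0,0),.8)
    t=np.linspace(0,2*np.pi,72,endpoint=False); u=np.c_[np.cos(t),np.sin(t),0*t]; best=[]
    for st,sp in((1,span),(.25,1.25)):
        x0=np.array(best[1]) if best else np.array(xy,float); best=[-1,x0]
        for dx in np.arange(-sp,sp+.01,st):
            for dy in np.arange(-sp,sp+.01,st):
                C=np.array([x0[0]+dx,x0[1]+dy,z]); v=0
                for r in radii:
                    k=1.5
                    q=[proj(c,C+(r+e)*u).astype(np.float32) for e in(k,-k)]
                    a,b=[cv2.remap(g,p[:,0].copy(),p[:,1].copy(),1).ravel() for p in q]
                    v+=abs(np.mean(a-b)) if False else np.mean(np.abs(a-b))
                if v>best[0]: best=[v,[C[0],C[1]]]
    return np.round(best[1],2),round(float(best[0]),1)
E
python3 - <<'E'
from h import *
s=np.load("w1.npy",allow_pickle=True).item()
I={k:(cv2.imread(f"pics/{k}.png")[:,:,::-1].copy(),cam(n,s)) for k,n in(("s","scene"),("t","top"),("w1","wrist"))}
for nm,xy,z,rr in(("chuck",(592,116),118,(26,12)),("pad",(545,-86),36,(17,)),("puck",(545,-86),26,(23,)),("foot",(545,-86),0,(28,)),("collar",(499,-237),100,(15,)),("top",(499,-237),150,(12,))):
  for k,(im,c) in I.items():
    if k=="w1" and nm!="chuck": continue
    for dz in (-5,0,5): print(nm,k,dz,*cfit(im,c,xy,z+dz,rr))
E
```

```text
chuck s -5 [588.75 117.75] 51.4
chuck s 0 [592.75 116.75] 51.3
chuck s 5 [596.5  115.75] 51.3
chuck t -5 [594.5  117.75] 70.6
chuck t 0 [593.25 116.75] 70.6
chuck t 5 [592.5  115.75] 70.5
chuck w1 -5 [592.25 117.75] 69.0
chuck w1 0 [591.75 118.5 ] 69.7
chuck w1 5 [591.75 118.75] 71.5
pad s -5 [550. -85.] 29.0
pad s 0 [553.25 -84.75] 29.8
pad s 5 [550.5 -82. ] 18.5
pad t -5 [548.75 -84.75] 22.8
pad t 0 [545.25 -83.5 ] 23.1
pad t 5 [544.5 -83.5] 23.2
puck s -5 [550.75 -85.  ] 21.5
puck s 0 [545.5 -85. ] 21.4
puck s 5 [549.25 -85.  ] 21.8
puck t -5 [551.75 -87.25] 25.3
puck t 0 [551.25 -87.  ] 25.0
puck t 5 [550.75 -87.  ] 24.7
foot s -5 [536.75 -83.25] 15.3
foot s 0 [538.25 -85.75] 21.8
foot s 5 [541.75 -85.75] 22.0
foot t -5 [548.25 -86.25] 24.3
foot t 0 [547.75 -86.  ] 24.2
foot t 5 [547.25 -86.  ] 24.0
collar s -5 [ 494. -238.] 20.8
collar s 0 [ 493.25 -241.75] 25.8
collar s 5 [ 498.   -240.75] 25.7
collar t -5 [ 501.25 -244.5 ] 35.0
collar t 0 [ 500.75 -243.75] 35.1
collar t 5 [ 500.5  -242.75] 35.3
top s -5 [ 493.75 -238.5 ] 34.3
top s 0 [ 499.   -237.25] 34.6
top s 5 [ 503.5 -236. ] 34.8
top t -5 [ 495.25 -233.  ] 40.4
top t 0 [ 495.   -232.25] 40.3
top t 5 [ 494.75 -231.5 ] 40.1
```

Emit:
carry_out --deltas '[{"dp": [-357, -96, 25], "roll": 0.4, "gripper": 1}, {"dp": [-357, -96, 25], "roll": 0.4, "gripper": 1}, {"dp": [-357, -96, 25], "roll": 0.4, "gripper": 1}, {"dp": [-357, -96, 25], "roll": 0.4, "gripper": 1}, {"dp": [-357, -96, 25], "roll": 0.4, "gripper": 1}, {"dp": [-357, -96, 25], "roll": 0.4, "gripper": 1}, {"dp": [-357, -96, 25], "roll": 0.4, "gripper": 1}, {"dp": [-357, -96, 25], "roll": 0.4, "gripper": 1}, {"dp": [-357, -96, 25], "roll": 0.4, "gripper": 1}, {"dp": [-357, -96, 25], "roll": 0.4, "gripper": 1}, {"dp": [-357, -96, 25], "roll": 0.4, "gripper": 1}, {"dp": [-357, -96, 25], "roll": 0.4, "gripper": 1}]'

```text
clock: 3.62
eef_pos: [499.3, -237.7, 280.9]
eef_rot: [3.141, 0.0, 1.573]
wrist_force: [-0.2, 0.3, 0.5]
finger_gap: 94.0
finger_force: 0.0
```

```bash
python3 - <<'E'
from h import *
s=read_state(); a=viewer.camera("wrist"); cv2.imwrite("pics/w2.png",a[:,:,::-1]); np.save("w2.npy",s,allow_pickle=True)
c=cam("wrist",s)
for nm,xy,z,rr in(("collar",(499,-240),100,(15,)),("top",(499,-240),150,(12,))):
    for dz in (-5,0,5): print(nm,dz,*cfit(a,c,xy,z+dz,rr))
for n in("probe_grip","stand","pad"):print(n,[(round(d["p"],2),[int(v) for v in d["box"]]) for d in models.cut_out("wrist",n)])
print(proj(c,[[499,-240,150],[499,-240,100]]).round(0))
to([498,-240,275],s=s)
E
```

```text
collar -5 [ 494.5 -243. ] 43.4
collar 0 [ 494.5  -242.25] 42.9
collar 5 [ 494.5  -241.25] 42.5
top -5 [ 495.75 -231.75] 48.5
top 0 [ 495.75 -231.75] 44.0
top 5 [ 497.25 -231.75] 36.3
probe_grip [(0.89, [336, 295, 392, 444]), (0.77, [293, 200, 328, 243]), (0.66, [245, 135, 328, 171])]
stand [(0.24, [159, 0, 178, 39])]
pad [(0.67, [346, 31, 381, 69])]
[[315. 234.]
 [315. 221.]]
pos [ 499.3 -237.7  280.9] rot [3.1409e+00 1.0000e-04 1.5733e+00] t 3.6167 dp [-2.3 -1.4  5.9] roll 0.1
```

View pics/w2.png

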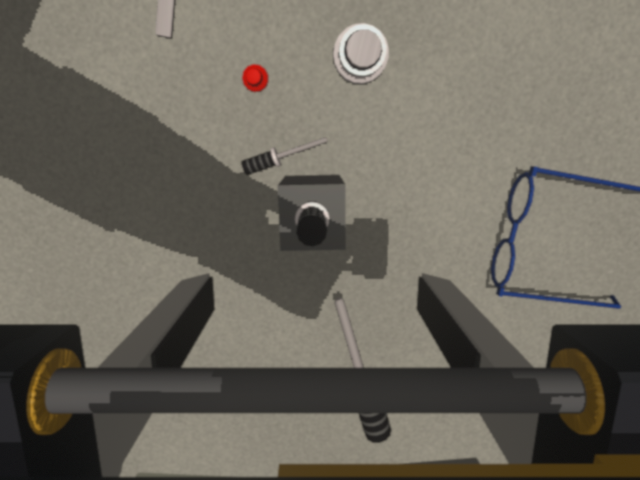

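The wrist picture shows the handle top at about (312,228) and the collar at about (313,219), with the stand round them. The two free-standing look-alikes have meanwhile fallen over, to (285,155) and (360,370), and the bystanders look untouched.

```bash
python3 - <<'E'
from h import *
s=np.load("w2.npy",allow_pickle=True).item();c=cam("wrist",s)
a=cv2.imread("pics/w2.png")
print("top",atz(c,(312,228),150).round(1),"collar",atz(c,(313,218.5),100).round(1))
g=cv2.cvtColor(a,6)[170:260,270:355]
m=(g<28).astype(np.uint8); n,l,st,ce=cv2.connectedComponentsWithStats(m)
for i in range(1,n):
    if st[i,4]>80: print(st[i]+[270,170,0,0,0],(ce[i]+[270,170]).round(1))
im=a[:,:,::-1].copy()
print("pad",cfit(im,c,(546,-85),36,(17,)),cfit(im,c,(546,-85),26,(23,)),cfit(im,c,(546,-85),0,(28,)),atz(c,(363.5,48),36).round(1))
# stand top square by bright edge: test square alignment
print("stand corners px",proj(c,[[498+i,-238+j,95] for i in(-30,30) for j in(-30,30)]).round(0).tolist())
cv2.imwrite("pics/w2c.png",cv2.resize(a[165:265,260:370],None,fx=5,fy=5,interpolation=3))
E
```

```text
top [ 497.  -235.6  150. ] collar [ 497.5 -238.   100. ]
[298 217  27  28 603] [310.9 230.5]
pad (array([544., -89.]), 56.9) (array([545.  , -85.25]), 57.7) (array([545.75, -84.  ]), 51.0) [544.8 -86.   36. ]
stand corners px [[281.0, 249.0], [280.0, 184.0], [346.0, 250.0], [348.0, 184.0]]
```

View pics/w2c.png

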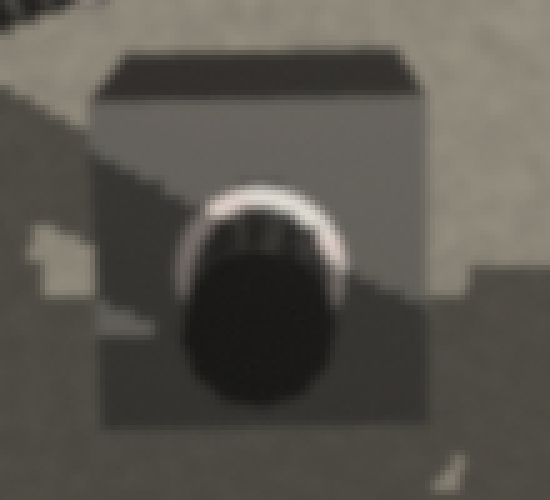

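Emit:
carry_out --deltas '[{"dp": [-0.5, -2.3, 40], "roll": 0, "gripper": 1}, {"dp": [-0.5, -2.3, 80], "roll": 0, "gripper": 1}, {"dp": [-0.5, -2.3, 110], "roll": 0, "gripper": 0.5}, {"dp": [-0.5, -2.3, 135], "roll": 0, "gripper": 0.2}, {"dp": [-0.5, -2.3, 155], "roll": 0, "gripper": 0}, {"dp": [-0.5, -2.3, 168], "roll": 0, "gripper": 0}, {"dp": [-0.5, -2.3, 173], "roll": 0, "gripper": 0}, {"dp": [-0.5, -2.3, 173], "roll": 0, "gripper": 0}]'

```text
clock: 4.48
eef_pos: [496.8, -238.7, 106.7]
eef_rot: [-3.14, -0.001, 1.573]
wrist_force: [0.5, 0.1, 0.4]
finger_gap: 57.2
finger_force: 0.0
```

```bash
python3 - <<'E'
from h import *
s=read_state(); a=viewer.camera("wrist"); cv2.imwrite("pics/w3.png",a[:,:,::-1])
c=cam("wrist",s);print(s["finger_gap"],proj(c,[[497,-238,150],[497,-238,100]]).round(0))
to([497,-238,108],s=s)
E
```

```text
57.24530203820426 [[315. 336.]
 [315. 287.]]
pos [ 496.8 -238.7  106.7] rot [-3.1402e+00 -8.0000e-04  1.5732e+00] t 4.4833 dp [ 0.7  0.2 -1.3] roll 0.1
```

View pics/w3.png

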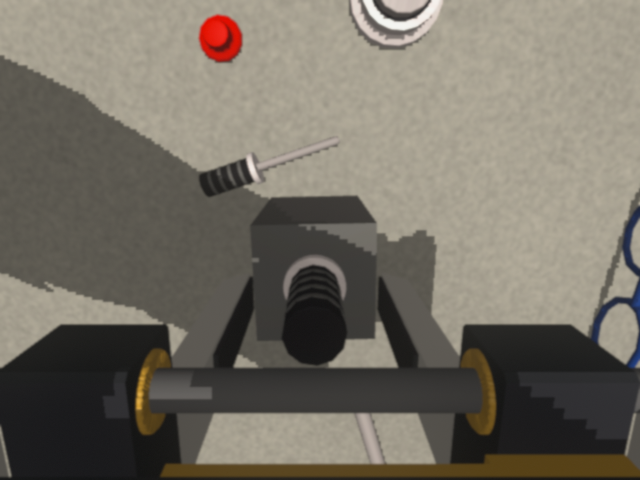

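The probe lies between the fingers, its handle top at (314,332), about 2 mm towards the camera. I'll correct that and grip.

Emit:
carry_out --deltas '[{"dp": [1.8, 0.2, -1], "roll": 0, "gripper": 0}, {"dp": [1.8, 0.2, -1], "roll": 0, "gripper": -1}, {"dp": [1.8, 0.2, -1], "roll": 0, "gripper": -1}, {"dp": [1.8, 0.2, -1], "roll": 0, "gripper": -1}, {"dp": [1.8, 0.2, -1], "roll": 0, "gripper": -1}, {"dp": [1.8, 0.2, -1], "roll": 0, "gripper": -1}, {"dp": [1.8, 0.2, -1], "roll": 0, "gripper": -1}, {"dp": [1.8, 0.2, -1], "roll": 0, "gripper": -1}]' --newtons 35

```text
clock: 5.2
eef_pos: [497.2, -237.8, 108.8]
eef_rot: [3.141, 0.0, 1.572]
wrist_force: [-1.1, 0.6, 5.9]
finger_gap: 23.3
finger_force: 35.0
```

Emit:
carry_out --deltas '[{"dp": [0, 0, -10], "roll": 0, "gripper": -1}, {"dp": [0, 0, -30], "roll": 0, "gripper": -1}, {"dp": [0, 0, -60], "roll": 0, "gripper": -1}, {"dp": [0, 0, -90], "roll": 0, "gripper": -1}, {"dp": [0, 0, -120], "roll": 0, "gripper": -1}, {"dp": [0, 0, -130], "roll": 0, "gripper": -1}, {"dp": [0, 0, -130], "roll": 0, "gripper": -1}]'

```text
clock: 5.78
eef_pos: [497.7, -238.1, 241.1]
eef_rot: [3.138, 0.002, 1.572]
wrist_force: [-0.4, 0.0, -1.4]
finger_gap: 23.4
finger_force: 35.0
```

```bash
python3 - <<'E'
from h import *
s=read_state(); a=viewer.camera("wrist"); b=viewer.camera("scene");t=viewer.camera("top")
S=cam("scene");p=s["eef_pos"]; q=proj(S,[[p[0],p[1],p[2]+65-60]])[0].astype(int);print(q)
o=np.zeros((480,800,3),np.uint8); o[:]=0
o[:,:400]=cv2.resize(a[100:420,180:447],(400,480))[:,:,::-1]
x,y=q; o[:,400:]=cv2.resize(b[y-66:y+66,x-55:x+55],(400,480),interpolation=3)[:,:,::-1]
cv2.imwrite("pics/g.png",o)
for n,i in("s2",b),("t2",t),("w4",a):cv2.imwrite(f"pics/{n}.png",i[:,:,::-1])
np.save("w4.npy",s,allow_pickle=True)
to([545.5,-86,200],s=s);print(s["finger_gap"],s["finger_force"],s["wrist_force"])
for n,i in("scene",b),("top",t):
  d=models.cut_out(n,"probe_grip");print(n,[(round(e["p"],2),[int(v) for v in e["box"]]) for e in d])
E
```

```text
[190 148]
pos [ 497.7 -238.1  241.1] rot [3.1377e+00 2.2000e-03 1.5723e+00] t 5.7833 dp [152.1  47.8  40.9] roll 0.1
23.36548231166467 34.99973952770233 [-0.37174058  0.02128654 -1.36580273]
scene [(0.95, [32, 251, 148, 285]), (0.8, [182, 135, 203, 192]), (0.49, [229, 210, 247, 245])]
top [(0.72, [398, 267, 420, 319]), (0.5, [581, 214, 606, 236])]
```

View pics/g.png

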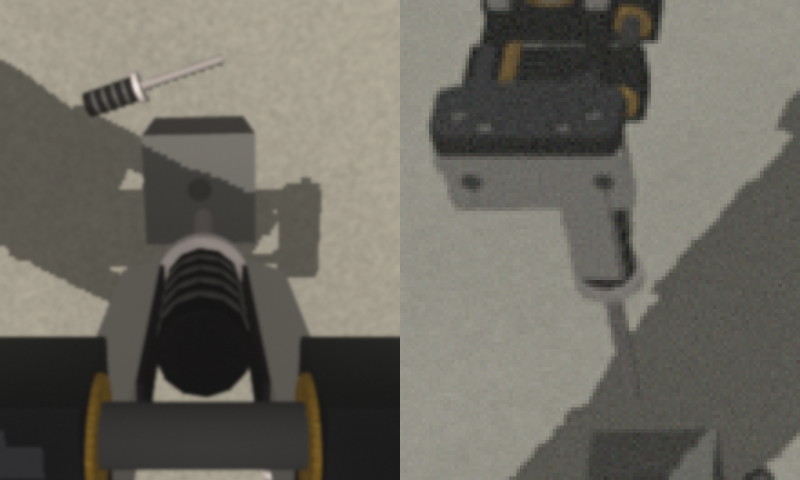

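The probe is held upright and clear of the stand. Now over the pad.

Emit:
carry_out --deltas '[{"dp": [40, 12, 0], "roll": 0, "gripper": -1}, {"dp": [75, 24, 0], "roll": 0, "gripper": -1}, {"dp": [110, 35, 15], "roll": 0, "gripper": -1}, {"dp": [135, 43, 30], "roll": 0, "gripper": -1}, {"dp": [148, 46, 50], "roll": 0, "gripper": -1}, {"dp": [151, 48, 70], "roll": 0, "gripper": -1}, {"dp": [151, 48, 80], "roll": 0, "gripper": -1}, {"dp": [151, 48, 80], "roll": 0, "gripper": -1}]'

```text
clock: 6.7
eef_pos: [543.6, -86.4, 155.5]
eef_rot: [-3.137, -0.001, 1.573]
wrist_force: [0.2, 0.5, -1.8]
finger_gap: 23.5
finger_force: 35.0
```

```bash
python3 - <<'E'
from h import *
s=read_state(); b=viewer.camera("scene");t=viewer.camera("top")
S=cam("scene");T=cam("top");p=s["eef_pos"];to([545.5,-86,130],s=s)
C=p+[0,1,0]; tip=C-[0,0,93.8]
print("tip px",proj(S,[tip])[0].round(1),proj(T,[tip])[0].round(1),"pad px",proj(S,[[545.5,-86,36]])[0].round(1),proj(T,[[545.5,-86,36]])[0].round(1),"collar",proj(S,[tip+[0,0,80]])[0].round(1))
x,y=proj(S,[tip])[0].astype(int);o=np.zeros((600,800,3),np.uint8)
o[:,:400]=cv2.resize(b[y-50:y+40,x-30:x+30],(400,600),interpolation=3)[:,:,::-1]
x2,y2=proj(T,[tip])[0].astype(int)
o[:,400:]=cv2.resize(t[y2-45:y2+45,x2-30:x2+30],(400,600),interpolation=3)[:,:,::-1]
print(x,y,x2,y2);cv2.imwrite("pics/p.png",o)
E
```

```text
pos [543.6 -86.4 155.5] rot [-3.1366e+00 -1.0000e-03  1.5726e+00] t 6.7 dp [ 0.3  2.  25.5] roll 0.1
tip px [291.3 246. ] [351.3 248.6] pad px [291.2 256. ] [351.4 249.1] collar [290.3 215.3]
291 245 351 248
```

View pics/p.png

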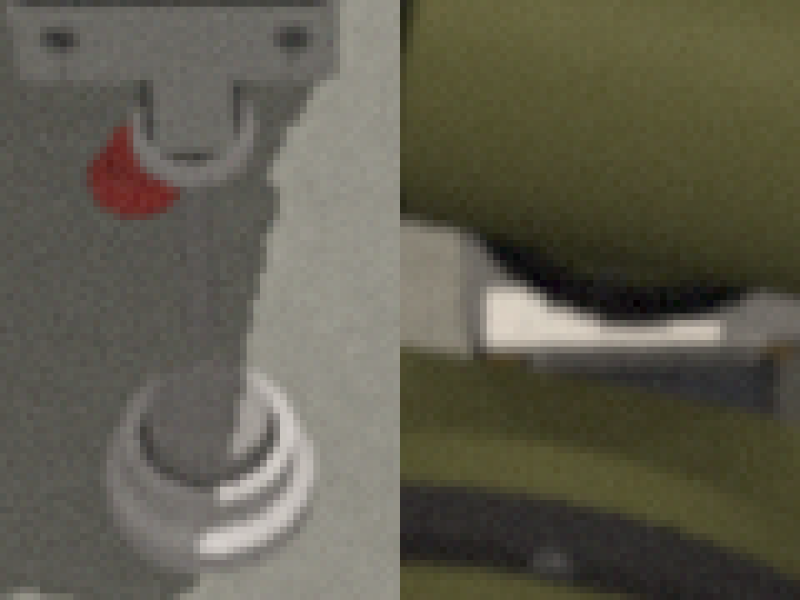

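Scene crop: the rod hangs straight down over the middle of the pad, collar at crop (192,140), pad at (205,430). Now press down.

Emit:
carry_out --deltas '[{"dp": [0, 1.5, 10], "roll": 0, "gripper": -1}, {"dp": [0, 1.5, 18], "roll": 0, "gripper": -1}, {"dp": [0, 1.5, 23], "roll": 0, "gripper": -1}, {"dp": [0, 1.5, 26], "roll": 0, "gripper": -1}, {"dp": [0, 1.5, 28], "roll": 0, "gripper": -1}, {"dp": [0, 1.5, 29], "roll": 0, "gripper": -1}, {"dp": [0, 1.5, 29], "roll": 0, "gripper": -1}]'

```text
clock: 7.38
eef_pos: [546.3, -86.6, 129.6]
eef_rot: [-3.142, 0.0, 1.572]
wrist_force: [-2.4, -0.1, 0.9]
finger_gap: 23.2
finger_force: 35.0
```

Emit:
carry_out --deltas '[{"dp": [0, 0, 1.5], "roll": 0, "gripper": -1}, {"dp": [0, 0, 3], "roll": 0, "gripper": -1}, {"dp": [0, 0, 4], "roll": 0, "gripper": -1}, {"dp": [0, 0, 5], "roll": 0, "gripper": -1}, {"dp": [0, 0, 6], "roll": 0, "gripper": -1}, {"dp": [0, 0, 6], "roll": 0, "gripper": -1}]'

```text
clock: 7.88
eef_pos: [546.5, -86.7, 123.7]
eef_rot: [3.141, 0.0, 1.572]
wrist_force: [-2.4, -1.0, 6.7]
finger_gap: 23.4
finger_force: 35.0
```

Emit:
carry_out --deltas '[{"dp": [0, 0, 0.7], "roll": 0, "gripper": -1}, {"dp": [0, 0, 1.2], "roll": 0, "gripper": -1}, {"dp": [0, 0, 1.2], "roll": 0, "gripper": -1}, {"dp": [0, 0, 1.2], "roll": 0, "gripper": -1}, {"dp": [0, 0, 1.2], "roll": 0, "gripper": -1}, {"dp": [0, 0, 1.2], "roll": 0, "gripper": -1}]'

```text
clock: 8.38
eef_pos: [546.7, -86.7, 123.3]
eef_rot: [3.14, 0.0, 1.572]
wrist_force: [-3.7, 0.0, 11.8]
finger_gap: 23.4
finger_force: 35.0
```

The stop was reached: the force jumped to about 13 N for 0.4 mm. Lift and go over the chuck.

Emit:
carry_out --deltas '[{"dp": [0, 0, -10], "roll": 0, "gripper": -1}, {"dp": [0, 0, -35], "roll": 0, "gripper": -1}, {"dp": [0, 0, -65], "roll": 0, "gripper": -1}, {"dp": [0, 0, -95], "roll": 0, "gripper": -1}, {"dp": [0, 0, -118], "roll": 0, "gripper": -1}, {"dp": [0, 0, -128], "roll": 0, "gripper": -1}, {"dp": [0, 0, -128], "roll": 0, "gripper": -1}, {"dp": [0, 0, -128], "roll": 0, "gripper": -1}]'

```text
clock: 9.05
eef_pos: [546.2, -86.6, 249.2]
eef_rot: [-3.141, -0.0, 1.572]
wrist_force: [1.0, 1.0, -2.4]
finger_gap: 23.5
finger_force: 35.0
```

```bash
python3 - <<'E'
from h import *
s=read_state();to([592.4,116.5,250],s=s);print(s["qd"].round(3))
E
```

```text
pos [546.2 -86.6 249.2] rot [-3.1408e+00 -2.0000e-04  1.5723e+00] t 9.05 dp [203.   46.5  -0.8] roll 0.1
[ 0.     0.018  0.025 -0.001 -0.005 -0.001]
```

Emit:
carry_out --deltas '[{"dp": [30, 7, 0], "roll": 0, "gripper": -1}, {"dp": [65, 15, 0], "roll": 0, "gripper": -1}, {"dp": [100, 23, 0], "roll": 0, "gripper": -1}, {"dp": [135, 31, 0], "roll": 0, "gripper": -1}, {"dp": [165, 38, 0], "roll": 0, "gripper": -1}, {"dp": [187, 43, 0], "roll": 0, "gripper": -1}, {"dp": [199, 46, 0], "roll": 0, "gripper": -1}, {"dp": [203, 46.5, 0], "roll": 0, "gripper": -1}, {"dp": [203, 46.5, 0], "roll": 0, "gripper": -1}, {"dp": [203, 46.5, 0], "roll": 0, "gripper": -1}]'

```text
clock: 9.88
eef_pos: [592.4, 115.4, 249.6]
eef_rot: [-3.141, 0.0, 1.572]
wrist_force: [0.1, 0.8, -1.1]
finger_gap: 23.8
finger_force: 35.0
```

```bash
python3 - <<'E'
from h import *
s=read_state(); a=viewer.camera("wrist");b=viewer.camera("scene");t=viewer.camera("top")
for n,i in("w5",a),("s5",b),("t5",t):cv2.imwrite(f"pics/{n}.png",i[:,:,::-1])
np.save("w5.npy",s,allow_pickle=True)
S=cam("scene");T=cam("top");W=cam("wrist",s);p=s["eef_pos"];to([592.4,116.5,250],s=s)
for n,im,c in("s",b,S),("w",a,W):print(n,cfit(im,c,(592.4,117),118,(26,)),cfit(im,c,(592.4,117),118,(26,12)))
tip=p+[0,.5,-93.3];ct=[592.4,117,118]
for n,c in("S",S),("W",W):print(n,proj(c,[tip,tip+[0,0,40],tip+[0,0,80],ct]).round(1).tolist())
o=np.zeros((600,800,3),np.uint8)
o[:,:400]=cv2.resize(b[185:275,386:446],(400,600),interpolation=3)[:,:,::-1]
o[:,400:]=cv2.resize(a[190:370,255:375],(400,600),interpolation=3)[:,:,::-1]
cv2.imwrite("pics/q.png",o)
E
```

```text
pos [592.4 115.4 249.6] rot [-3.1406e+00  3.0000e-04  1.5716e+00] t 9.8833 dp [ 1.1  0.  -0.4] roll 0.0
s (array([591.65, 116.5 ]), 16.7) (array([592.15, 116.75]), 35.8)
w (array([591.65, 118.75]), 53.2) (array([591.9 , 118.25]), 84.7)
S [[419.3, 232.9], [422.9, 215.9], [426.9, 197.8], [416.6, 248.2]]
W [[315.3, 242.2], [315.2, 259.2], [315.0, 282.7], [315.4, 228.4]]
```

View pics/q.png

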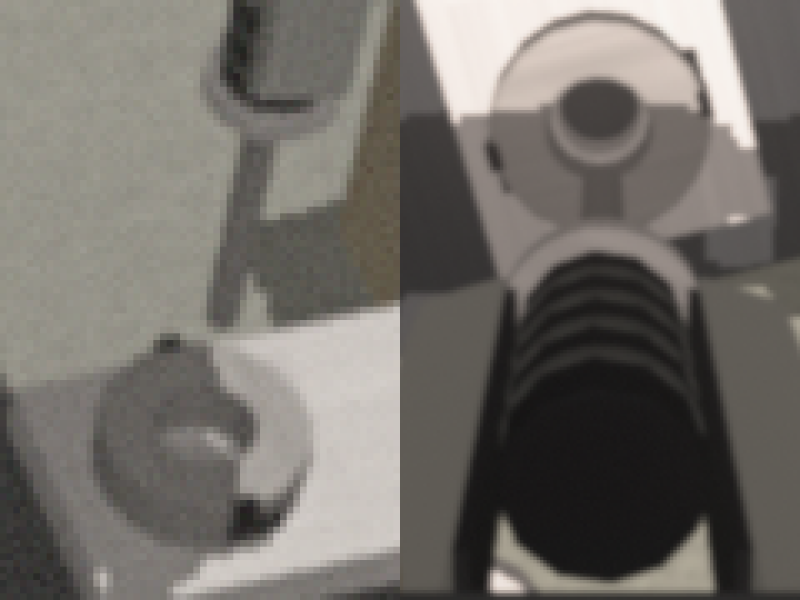

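Both views agree with the model. The tip is at scene (419,233) and wrist (316,242), each within 1 px of the prediction. The hole is about 1.5 mm further in +y. Shift, then lower slowly.

Emit:
carry_out --deltas '[{"dp": [1.5, -0.3, 0], "roll": 0, "gripper": -1}, {"dp": [1.5, -0.3, 4], "roll": 0, "gripper": -1}, {"dp": [1.5, -0.3, 10], "roll": 0, "gripper": -1}, {"dp": [1.5, -0.3, 16], "roll": 0, "gripper": -1}, {"dp": [1.5, -0.3, 22], "roll": 0, "gripper": -1}, {"dp": [1.5, -0.3, 26], "roll": 0, "gripper": -1}, {"dp": [1.5, -0.3, 28], "roll": 0, "gripper": -1}, {"dp": [1.5, -0.3, 28], "roll": 0, "gripper": -1}, {"dp": [1.5, -0.3, 28], "roll": 0, "gripper": -1}]'

```text
clock: 10.78
eef_pos: [592.3, 118.0, 222.3]
eef_rot: [3.142, 0.0, 1.572]
wrist_force: [0.0, -0.3, -0.4]
finger_gap: 23.6
finger_force: 35.0
```

```bash
python3 - <<'E'
from h import *
s=read_state(); a=viewer.camera("wrist");b=viewer.camera("scene")
S=cam("scene");W=cam("wrist",s);to([592.2,117.2,158.3],s=s)
for n,im,c in("s",b,S),("w",a,W):print(n,cfit(im,c,(592.4,117),118,(26,)),cfit(im,c,(592.4,117),118,(12,)),cfit(im,c,(592.4,117),118,(26,12)))
E
```

```text
pos [592.3 118.  222.3] rot [3.1415 0.     1.5723] t 10.7833 dp [-0.8 -0.1 64. ] roll 0.1
s (array([600.65, 114.5 ]), 19.4) (array([600.65, 119.75]), 15.7) (array([592.4, 117.5]), 27.4)
w (array([592.15, 119.25]), 53.4) (array([593.15, 118.25]), 30.7) (array([592.4 , 118.75]), 79.2)
```

Emit:
carry_out --deltas '[{"dp": [0, 0, 3], "roll": 0, "gripper": -1}, {"dp": [0, 0, 8], "roll": 0, "gripper": -1}, {"dp": [0, 0, 14], "roll": 0, "gripper": -1}, {"dp": [0, 0, 20], "roll": 0, "gripper": -1}, {"dp": [0, 0, 26], "roll": 0, "gripper": -1}, {"dp": [0, 0, 32], "roll": 0, "gripper": -1}, {"dp": [0, 0, 32], "roll": 0, "gripper": -1}]'

```text
clock: 11.47
eef_pos: [591.7, 117.9, 188.5]
eef_rot: [-3.139, 0.0, 1.572]
wrist_force: [0.3, 0.0, -0.3]
finger_gap: 23.4
finger_force: 35.0
```

Emit:
carry_out --deltas '[{"dp": [0, 0, 4], "roll": 0, "gripper": -1}, {"dp": [0, 0, 10], "roll": 0, "gripper": -1}, {"dp": [0, 0, 16], "roll": 0, "gripper": -1}, {"dp": [0, 0, 22], "roll": 0, "gripper": -1}, {"dp": [0, 0, 27], "roll": 0, "gripper": -1}, {"dp": [0, 0, 30], "roll": 0, "gripper": -1}, {"dp": [0, 0, 32], "roll": 0, "gripper": -1}, {"dp": [0, 0, 32], "roll": 0, "gripper": -1}, {"dp": [0, 0, 32], "roll": 0, "gripper": -1}, {"dp": [0, 0, 32], "roll": 0, "gripper": -1}, {"dp": [0, 0, 32], "roll": 0, "gripper": -1}, {"dp": [0, 0, 32], "roll": 0, "gripper": -1}]'

```text
clock: 12.47
eef_pos: [592.3, 118.0, 158.5]
eef_rot: [3.141, -0.0, 1.572]
wrist_force: [-0.2, 0.3, -1.1]
finger_gap: 23.6
finger_force: 35.0
```

```bash
python3 - <<'E'
from h import *
s=read_state(); a=viewer.camera("wrist");b=viewer.camera("scene")
W=cam("wrist",s);S=cam("scene");to([592.3,117.7,158.3],s=s);print(s["wrist_force"].round(1),s["finger_force"],s["qd"].round(3))
print("w",cfit(a,W,(592.4,118),118,(26,)))
for n in("frame","cone","caliper","lens_block"):print(n,[(round(d["p"],2),[int(v) for v in d["box"]]) for d in models.cut_out("scene",n)][:1])
# protruding rod tip under the arm in the scene: columns along predicted rod
q=proj(S,[[592.3,118,z] for z in(50,60,65,70,80,90)]);print(q.round(1).tolist())
g=cv2.cvtColor(b,7)
for z in range(50,86,4):
    u,v=proj(S,[[592.3,118,z]])[0].round().astype(int);print(z,g[v,u-7:u+8].tolist())
E
```

```text
pos [592.3 118.  158.5] rot [ 3.1412 -0.      1.5722] t 12.4667 dp [-0.3 -0.   0.2] roll 0.1
[-0.2  0.3 -1.1] 34.99973952770233 [ 0.001  0.     0.001  0.001 -0.001  0.001]
w (array([591.9 , 119.75]), 50.7)
frame [(0.78, [107, 331, 220, 443])]
cone [(0.85, [329, 359, 354, 396])]
caliper [(0.95, [303, 176, 361, 210])]
lens_block [(0.5, [276, 215, 287, 227])]
[[411.8, 273.1], [412.6, 269.6], [412.9, 267.8], [413.3, 266.0], [414.1, 262.4], [414.9, 258.7]]
50 [200, 202, 202, 205, 204, 209, 199, 148, 118, 122, 125, 123, 125, 122, 121]
54 [202, 206, 202, 198, 196, 199, 193, 145, 123, 121, 127, 122, 122, 124, 124]
58 [155, 151, 153, 129, 126, 123, 126, 123, 125, 121, 123, 124, 121, 124, 122]
62 [126, 122, 122, 118, 117, 120, 122, 127, 125, 127, 125, 126, 126, 126, 124]
66 [125, 126, 126, 127, 124, 125, 122, 117, 114, 110, 105, 109, 109, 114, 110]
70 [127, 124, 122, 117, 110, 105, 98, 99, 99, 95, 97, 94, 98, 98, 86]
74 [116, 110, 99, 91, 92, 91, 90, 93, 95, 91, 91, 92, 88, 59, 43]
78 [88, 86, 85, 88, 93, 93, 92, 92, 91, 90, 91, 94, 88, 71, 47]
82 [88, 90, 97, 87, 95, 91, 96, 93, 91, 96, 90, 96, 97, 79, 49]
```

```bash
python3 -c "
from h import *
print(manip.sign_off())"
```

```text
the job is handed in; nothing more can be done
None
```

I zeroed the probe on the pad and handed the job in with it held still in the guide hole, its tip about 20 mm below the arm; no contact with the edger showed on the wrist force and the bystanders had not moved, but no verdict came back.

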